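Snap the remote into its sprung holder and keep it pressed

ROBOT

A 6-joint arm with a two-finger parallel gripper is mounted at the origin on the work surface. World frame = base frame: x ahead of the robot, y to its left, z up, the work surface at z = 0. Lengths are in mm, angles in rad, forces in N, time in s.
With the tool pointing down it reaches from about 250 to 775 mm from the base axis. Payload 4 kg.
Tool frame: the origin (TCP) lies midway between the tips of the shut fingers; the grasp point (between the pads) lies arm.tcp_to_grasp behind it (arm.tcp_to_grasp is the distance from the TCP to the grasp point, in mm); y points along the fingers, z is the direction in which the jaws open and shut, and the axes are right-handed (so a half turn about y gives the same grasp; the last joint's range is limited). The gripper opens to 85 mm and grips with 20 to 120 N. Pads are 22 mm wide; open, the fingers measure 114 mm over their backs; the gripper's body (76 mm by 85 mm) begins 54 mm behind the grasp point. The pads swing forward as they close: fully open they stand 13 mm farther back than shut.
Start: joints at [1.165, 0.087, 1.371, -0, 1.684, -0.103], TCP at [164.016, 524.992, 231.341] pointing down, gripper open.
Joint ranges: [-3.1, 3.1], [-0.76, 2.03], [0.27, 2.55], [-1.08, 4.22], [0.17, 2.65], [-2.57, 2.57]. Speed limits (rad/s): [2.79, 2.79, 3.14, 3.14, 3.14, 3.14].

INTERFACE

Orientations are given as a unit quaternion [x, y, z, w].
In Python, from cell import arm gives the robot as it stands.
- The arm moves only by the tool step_arm, never from a script. Its argument "deltas" is a list of rows, each a list of 5 numbers: the finger opening in m, from 0 to 0.0854, then the shift along the tool's x, y, z in m, then the turn about the tool's y in rad. A call has 1 to 8 rows; each row shifts and turns the commanded pose from where the row before left it, along the tool's axes as they then stand; what a row does not reach is not made up. A row lasts 1/12 s, in which the tool goes at most 41.7 mm and 7.16 degrees, less where a joint would pass 70% of its speed; a pose out of reach is approached as far as the arm can. A call with a gripper value outside its range is refused whole. The fingers move at their own pace and stop on an object; "force" is the grip in N (left out, the last holds). Time passes only in rows, so rows that do not move let the fingers close. It gives the time, the measured TCP pose, the force and the opening at its end, in the units of the state.
- arm.read_state(): the state, without advancing time (a new reading comes with each control period).
- arm.capture(name): name is "scene" or "top"; returns the picture (400x640x3 uint8, red, green, blue); there is no depth.
- arm.get_calibration(name): a dict with "fx", "fy", "cx", "cy" (pixels), "pose" (4x4, takes a point from camera to world coordinates). Camera axes: x right, y up, looking along -z (the intrinsics and any distortion apply to the point x, -y, -z); pixel columns grow to the right and rows downward; lengths in mm; the calibration is good to about 2 mm. A picture is of the moment at which its call begins. get_calibration takes no time and is no camera call.
- arm.hand_in(): hands the job in, once; it reports no verdict.
The state is a dict: "time_s": time; "joints": joint angles; "joint_velocities": joint speeds; "joint_efforts": joint torques, N m; "ee_pos": TCP position; "tcp_rot": TCP orientation; "ft_force": force on the tool from outside, world axes, zero at the start; "wrist_torque": the same for the moment, N m; "opening": opening from 0.0 (shut) to 1.0 (fully open).
Only numpy, scipy, OpenCV 4.12 (cv2) and the standard library are available. Lean on these libraries where they do the work, as an engineer would, in place of code of your own. Each camera call takes 0.05 s, during which the arm holds its last target. There are 200 camera calls.

TASK

Pick up the slim grey remote, lay it buttons up along its snap-in holder and press it down until all four clips snap over it, then keep pressing so that it stays pushed down on the holder's sprung metal pad. Handle it gently: squeeze it with no more than 50 N, press it with no more than 30 N, and leave the other things alone. The job ends holding: finish with the gripper still on the remote, holding it pressed down.

Things in the scene. Friction and masses are not known exactly. Their poses are not given: they have to be found in the camera images.
- remote_center (a point): Centre of the slim grey remote, half-way up. A bar 154 mm long (x), 44 mm wide (y), 20 mm high (z up, buttons on top), 0.09 to 0.16 kg, lying flat. The middle 66 mm of its length has plain upright sides 44 mm apart: grip there, across the width. It fits the holder either way round. Thin shell: over 50 N of grip per finger, or over 30 N of push on the holder, harms it.
- remote_notch (a point): Middle of the remote's +x pair of side notches, on its underside: 50 mm along x from its centre, 10 mm below it; a like pair lies at -50 mm. Notches run from 33 to 67 mm from the middle. There the sides flare from 36 mm wide at the underside to 44 mm wide 8 mm up (a barb); above that the bar is 35 mm wide.
- holder_seat (a point): Middle of the remote's black snap-in holder, fixed to the surface: top of its sprung steel pad when free, 20 mm above the surface; x is its length (the remote lies along it), z up. Base 176 x 84 x 4 mm; pad 124 x 24 mm, so fingers on the remote's middle have free room beside it down to the base. Snapped in and pressed, the remote's centre lies 4 to 8.5 mm above this point.
- holder_clips (a point): Mid-way between the noses of the holder's +x pair of sprung clips, 50 mm along x from its middle, 32 mm above the surface; a like pair is at -50 mm. Clips are 18 mm wide, noses 37 mm apart, lead-ins flare to 53 mm apart at the tops, 46 mm up. Force grows from remote underside 31 mm up, to 7 to 13 N, and drops as the clips close, underside 21 to 24 mm up; it meets the pad at 20 mm.
- holder_pad (a joint): How far the holder's sprung pad is pushed down, in m: 0 free, 0.006 at its stop, 2.5 N per mm.
- keyring: Bystander: steel keyring, ring 36 mm across with a key and a tag, flat, about 100 mm overall. Leave it alone. Origin at the middle of its underside.
- coaster: Bystander: round blue glass coaster, 94 mm across, 7 mm high. Leave it alone. Origin at the middle of its underside.
- puzzle_box: Bystander: wooden puzzle box 70 x 70 x 60 mm. Leave it alone. Origin at the middle of its underside.
- controller: Bystander: black two-handed game controller, about 160 mm wide, 40 mm high. Leave it alone. Origin at the middle of its underside.
- jar: Bystander: small glass jar, 60 mm across, 75 mm high. Leave it alone. Origin at the middle of its underside.
- case: Bystander: grey spectacles case 155 x 60 x 36 mm. Leave it alone. Origin at the middle of its underside.
Not all that is in view belongs to the job. Of the things that look like the part that bears remote_center, the larger one is meant. What is shaped like the part that bears holder_seat but purple is not meant.

How it is judged (in metres and radians):
On the way, in this order (a step that is already met when the one before it is completed fails the run):
1. the remote is lifted clear of the surface in the gripper (height (world z) of remote_center above 0.055 m and contact force between the fingers and remote above 1 N), for 0.2 s.
2. the remote has snapped into the holder under all four clips (horizontal distance between remote_center and holder_seat below 0.01 m and angle between the x axis of remote_center and the x axis of holder_seat, either way round below 0.12 rad and angle between remote_center's own z axis and vertical below 0.06 rad and z of remote_center in the frame of holder_seat below 0.0115 m), for 0.2 s.
At the end, for the whole second after the job is handed in: The remote is snapped in: its centre is within 10 mm (horizontally) of the holder's middle, lengthwise within 0.12 rad, level within 0.06 rad, and the gripper is still on it, pressing the pad at least 1.3 mm down (about 3.3 N), at rest (horizontal distance between remote_center and holder_seat below 0.01 m and angle between the x axis of remote_center and the x axis of holder_seat, either way round below 0.12 rad and angle between remote_center's own z axis and vertical below 0.06 rad and z of remote_center in the frame of holder_seat below 0.009 m and value of joint holder_pad above 0.0013 m and contact force between the fingers and remote above 2 N and linear speed of remote below 0.02 m/s); the arm keeps its last pose, push and grip.
It fails at once if the remote is squeezed or pushed by the fingers beyond its grip limit (50 N a finger and some margin, summed over both fingers) (contact force between the fingers and remote above 120 N).
It fails at once if the remote is pressed against the holder with more than 36 N (contact force between remote and holder above 36 N).
It fails at once if another thing is pushed more than 25 mm (distance of any of keyring, coaster, puzzle_box, controller, jar, case from where it was at the start of the episode above 0.025 m).
It also fails if it takes over 51 s, if anything falls off the work surface, if the arm or the gripper's body presses on something with over 40 N, if the wrist force passes 120 N, or if a joint passes its speed limit or range.

## Working session

There is one attempt and no reset: what is moved stays moved. The work goes in short steps, Python scripts to look and compute and a tool call to move; the robot and the scene stay as the last step left them, time stands still between calls to the robot, and variables do not carry over. Pictures are saved under pics/ and viewed, and the job is handed in when it is done.

Besides the shell and the picture viewer there is one more tool, called as a command line: name --pt "numbers of a row" for each row, then --argument value for the rest. step_arm: Moves the arm, as the interface text tells. Its arguments: {"type":"object","properties":{"deltas":{"type":"array","items":{"type":"array","items":{"type":"number"}}},"force":{"type":"number"}},"required":["deltas"]}

```bash
mkdir -p pics; ls; python3 - <<'E'
from cell import arm
import cv2
for n in("scene","top"):
    cv2.imwrite(f"pics/{n}0.png",arm.capture(n)[:,:,::-1]); print(arm.get_calibration(n))
print(arm.read_state(),arm.tcp_to_grasp)
E
```

```text
pics
{'fx': 465.7757312354618, 'fy': 465.7757312354618, 'cx': 319.40183630485706, 'cy': 195.0839445926377, 'pose': array([[-1.44043704e-01, -8.34438726e-01,  5.31943064e-01,
         1.27050535e+03],
       [ 9.89519771e-01, -1.15968899e-01,  8.60339314e-02,
         7.38673302e+01],
       [-1.01011929e-02,  5.38760825e-01,  8.42398207e-01,
         1.20282844e+03],
       [ 0.00000000e+00,  0.00000000e+00,  0.00000000e+00,
         1.00000000e+00]])}
{'fx': 371.81371996565923, 'fy': 371.81371996565923, 'cx': 318.94104757019585, 'cy': 195.13952131273174, 'pose': array([[-2.24528916e-02,  9.86323780e-01, -1.63282784e-01,
         3.37139057e+02],
       [-9.99747894e-01, -2.21717663e-02,  3.54410145e-03,
        -2.60199472e+01],
       [-1.24636185e-04,  1.63321195e-01,  9.86572943e-01,
         1.17752851e+03],
       [ 0.00000000e+00,  0.00000000e+00,  0.00000000e+00,
         1.00000000e+00]])}
{'time_s': 0.1, 'joints': array([ 1.16489255e+00,  8.78883681e-02,  1.37212714e+00,  1.42597341e-05,
        1.68360292e+00, -1.03102933e-01]), 'joint_velocities': array([ 0.00184071, -0.00131179, -0.00195283, -0.00014153, -0.00085427,
        0.0008316 ]), 'joint_efforts': array([ 2.21013543e-03, -3.53015006e+01, -3.14218998e+01, -1.12582036e-04,
        8.01343645e-03,  7.84661211e-06]), 'ee_pos': array([163.82813147, 524.55721159, 230.24002039]), 'tcp_rot': array([ 0.69970968, -0.1068323 ,  0.10646196, -0.69832591]), 'ft_force': array([-0.72263736,  0.93557965, -0.0466264 ]), 'wrist_torque': array([ 0.00610727, -0.02070218, -0.01886551]), 'opening': 0.9999727046383262} 18.700000000000003
```

View pics/scene0.png

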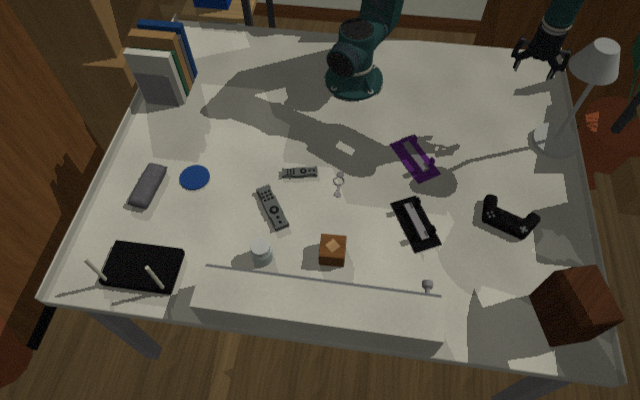

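View pics/top0.png

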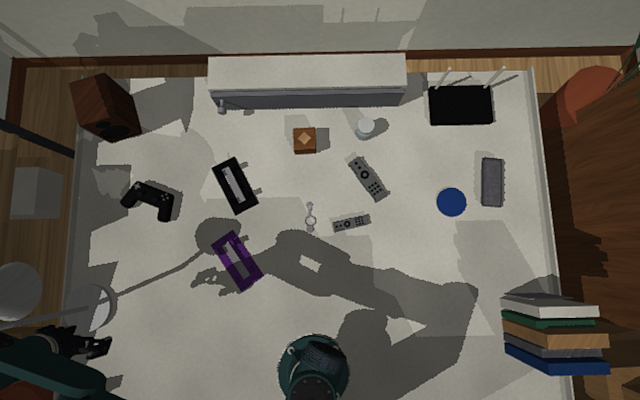

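Top view: the large grey remote is at about (367,178), the small one at (350,223), the black holder at (235,186), and the purple decoy at (237,262). Next I'll enlarge these.

```bash
python3 - <<'E'
import cv2,numpy as np
t=cv2.imread("pics/top0.png");s=cv2.imread("pics/scene0.png")
def crop(im,x,y,w,h,k,n):
    c=cv2.resize(im[y:y+h,x:x+w],None,fx=k,fy=k,interpolation=cv2.INTER_CUBIC); c=cv2.convertScaleAbs(c,alpha=1.3,beta=15)
    for i in range(0,w,10): cv2.putText(c,str(x+i),(i*k,8),0,.3,(0,0,255)); cv2.line(c,(i*k,0),(i*k,h*k),(0,0,255) ,1) if i%20==0 else 0
    for i in range(0,h,10): cv2.putText(c,str(y+i),(0,i*k+4),0,.3,(0,160,0)); cv2.line(c,(0,i*k),(w*k,i*k),(0,160,0),1) if i%20==0 else 0
    return c
a=crop(t,330,145,70,70,8,'');b=crop(t,200,145,70,80,7,'')
cv2.imwrite("pics/tr.png",a);cv2.imwrite("pics/th.png",b)
cv2.imwrite("pics/sr.png",crop(s,245,175,55,65,9,''));cv2.imwrite("pics/sh.png",crop(s,380,185,70,75,8,''))
E
```

```text
(no output)
```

View pics/tr.png

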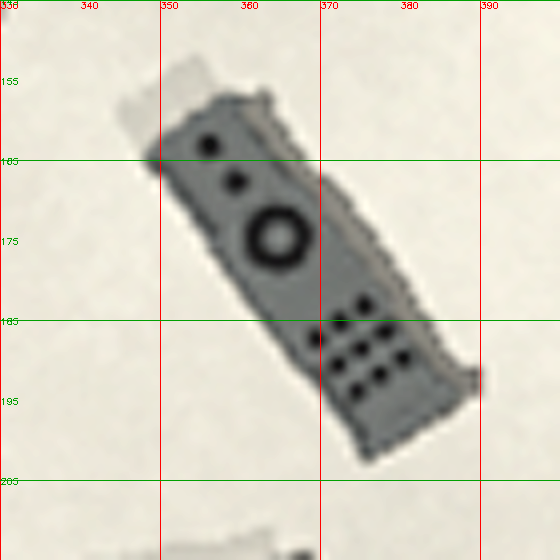

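View pics/th.png

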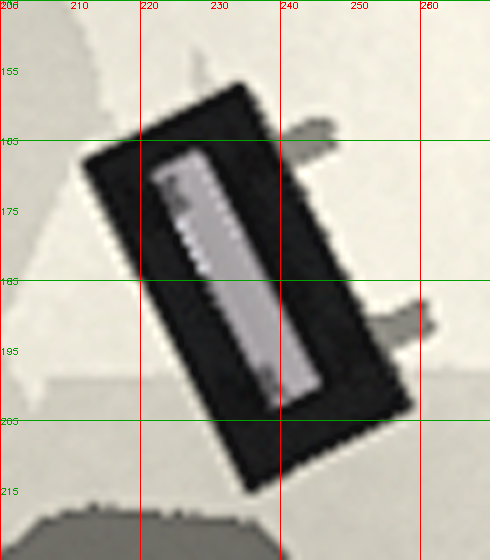

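View pics/sr.png

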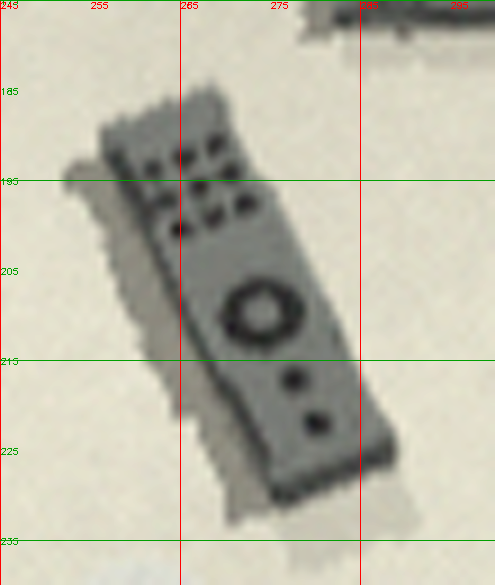

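View pics/sh.png

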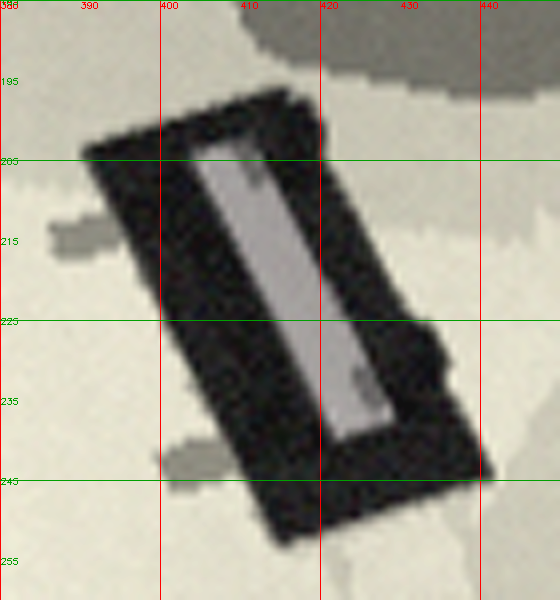

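Top crop: the remote's top corners are near (348.5,165), (363,157), (389.5,193), (376,203). The holder base corners are near (212,168), (235,157), (259,203), (236,215). I'll fit poses from both views.

```bash
cat > h.py <<'E'
from cell import arm
import numpy as np, cv2
from scipy.optimize import least_squares
C={n:arm.get_calibration(n) for n in("scene","top")}
def proj(n,P):
    c=C[n];T=np.linalg.inv(c["pose"]);P=np.atleast_2d(P);q=P@T[:3,:3].T+T[:3,3]
    return np.c_[c["cx"]+c["fx"]*q[:,0]/-q[:,2], c["cy"]-c["fy"]*q[:,1]/-q[:,2]]
def ray(n,u,v,z):
    c=C[n];d=c["pose"][:3,:3]@np.array([(u-c["cx"])/c["fx"],-(v-c["cy"])/c["fy"],-1]);o=c["pose"][:3,3]
    return o+d*(z-o[2])/d[2]
def rect(p,L,W,z):
    c,s=np.cos(p[2]),np.sin(p[2])
    return np.array([[p[0]+c*a-s*b,p[1]+s*a+c*b,z] for a,b in((L/2,W/2),(L/2,-W/2),(-L/2,-W/2),(-L/2,W/2))])
def fit(obs,p0):
    def f(p):
        r=[]
        for n,L,W,z,px in obs:
            px=np.array(px); pr=proj(n,rect(p,L,W,z))
            for q in px: r+=list(q-pr[np.argmin(((pr-q)**2).sum(1))])
        return r
    s=least_squares(f,p0,loss='soft_l1'); return s.x,np.round(np.array(f(s.x)).reshape(-1,2),1)
E
python3 - <<'E'
from h import *
o=lambda px,x,y,k:[(x+a/k,y+b/k) for a,b in px]
rt=("top",154,44,20,o([(150,160),(262,96),(472,385),(368,462)],330,145,8))
rs=("scene",154,44,20,o([(105,132),(213,88),(395,440),(275,487)],245,175,9))
ht=("top",176,84,4,o([(83,162),(243,83),(412,407),(250,492)],200,145,7))
pt=("top",124,24,20,o([(152,175),(200,148),(322,382),(275,410)],200,145,7))
hs=("scene",176,84,4,o([(83,150),(492,475),(283,545)],380,185,8))
ps=("scene",124,24,20,o([(192,155),(250,135),(397,418),(333,440)],380,185,8))
print(proj("top",[[450,-180,0]]),ray("top",369,179,20),ray("top",235.5,186,4))
def go(obs,g):
    for y in (.5,-.5): 
        p,r=fit(obs,[*g,y]); print(np.round(p,3),r.tolist(),round(float(abs(r).sum()),1))
gr=ray("top",369,179,20)[:2]; gh=ray("top",235.5,186,4)[:2]
for ob in([rt],[rs],[rt,rs]): go(ob,gr)
for ob in([ht,pt],[hs,ps],[ht,pt,hs,ps]): go(ob,gh)
for n,u,v in(("jar",365,128),("key",310,218),("small",350,223),("box",304,140),("purple",237,262)): print(n,ray("top",u,v,10))
E
```

```text
[[366.66716702 219.57161129]] [ 577.12227971 -190.41029835   20.        ] [567.13913499 237.06994574   4.        ]
[ 575.622 -189.613    0.59 ] [[-0.2, 0.9], [2.7, 0.6], [0.1, -2.0], [-1.7, -0.3]] 8.5
[ 575.622 -189.613    6.873] [[-0.2, 0.9], [2.7, 0.6], [0.1, -2.0], [-1.7, -0.3]] 8.5
[ 582.069 -180.319    0.592] [[0.9, 0.1], [-0.5, 0.5], [-0.4, 0.0], [0.2, -0.6]] 3.2
[ 582.069 -180.319    3.734] [[0.9, 0.1], [-0.5, 0.5], [-0.4, 0.0], [0.2, -0.6]] 3.2
[ 579.199 -183.586    0.601] [[1.9, 1.8], [4.8, 1.6], [2.0, -0.7], [0.1, 0.9], [1.9, 0.9], [0.6, 1.4], [0.3, 1.2], [0.9, 0.4]] 21.4
[ 579.199 -183.586    3.742] [[1.9, 1.8], [4.8, 1.6], [2.0, -0.7], [0.1, 0.9], [1.9, 0.9], [0.6, 1.4], [0.3, 1.2], [0.9, 0.4]] 21.4
[5.68460e+02 2.38485e+02 4.75000e-01] [[0.5, -0.1], [0.1, 0.6], [-0.3, -0.1], [0.2, -0.5], [-0.2, 0.3], [-0.1, -0.0], [-0.1, -0.3], [-0.0, 0.1]] 3.5
[5.68460e+02 2.38485e+02 4.75000e-01] [[0.5, -0.1], [0.1, 0.6], [-0.3, -0.1], [0.2, -0.5], [-0.2, 0.3], [-0.1, -0.0], [-0.1, -0.3], [-0.0, 0.1]] 3.5
[5.71648e+02 2.44789e+02 4.70000e-01] [[0.1, 0.7], [-0.5, -0.2], [0.2, -0.1], [0.
[... 179 characters left out ...]
2]] 3.1
[5.70116e+02 2.41784e+02 4.80000e-01] [[1.6, 0.3], [1.3, 1.1], [0.6, 0.5], [1.1, 0.0], [0.9, 0.8], [1.0, 0.4], [0.9, 0.3], [0.9, 0.6], [1.2, 1.1], [0.3, 0.7], [0.9, 0.5], [1.4, 0.4], [1.3, 0.2], [1.0, 0.6], [0.6, 0.9]] 23.4
[5.70116e+02 2.41784e+02 4.80000e-01] [[1.6, 0.3], [1.3, 1.1], [0.6, 0.5], [1.1, 0.0], [0.9, 0.8], [1.0, 0.4], [0.9, 0.3], [0.9, 0.6], [1.2, 1.1], [0.3, 0.7], [0.9, 0.5], [1.4, 0.4], [1.3, 0.2], [1.0, 0.6], [0.6, 0.9]] 23.4
jar [ 750.19105102 -186.30148118   10.        ]
key [ 4.58014099e+02 -4.10818762e-01  1.00000000e+01]
small [ 439.41919364 -125.83908325   10.        ]
box [713.78656258  14.4307984   10.        ]
purple [326.64394493 227.69679306  10.        ]
```

```bash
cat > j.py <<'E'
from h import *
o=lambda px,x,y,k:[(x+(a+.5)/k-.5,y+(b+.5)/k-.5) for a,b in px]
rt=("top",154,44,20,o([(368,462),(472,385),(150,160)],330,145,8))
rs=("scene",154,44,20,o([(105,132),(213,88),(395,440),(275,487)],245,175,9))
ht=("top",176,84,4,o([(83,162),(243,83),(412,407),(250,492)],200,145,7))
pt=("top",124,24,20,o([(152,175),(200,148),(322,382),(275,410)],200,145,7))
hs=("scene",176,84,4,o([(83,150),(492,475),(283,545)],380,185,8))
ps=("scene",124,24,20,o([(192,155),(250,135),(397,418),(333,440)],380,185,8))
def f(P):
    r=list(P[6:]/.7)
    for p,ob in((P[:3],(rt,rs)),(P[3:6],(ht,pt,hs,ps))):
        for n,L,W,z,px in ob:
            pr=proj(n,rect(p,L,W,z))+(P[6:8] if n=="top" else P[8:10])
            for q in px: r+=list(np.array(q)-pr[np.argmin(((pr-q)**2).sum(1))])
    return np.array(r)
s=least_squares(f,[579,-184,.6,570,241,.475,0,0,0,0],loss='soft_l1'); 
print(np.round(s.x,3)); print(np.round(f(s.x)[4:].reshape(-1,2),1).tolist())
for n,(x,y,w,h,k) in dict(top=(330,145,70,70,7),scene=(245,175,55,65,8)).items():
    im=cv2.imread(f"pics/{n}0.png")[y:y+h,x:x+w]; c=cv2.resize(im,None,fx=k,fy=k,interpolation=cv2.INTER_CUBIC)
    off=s.x[6:8] if n=="top" else s.x[8:]
    for z,col in((20,(0,0,255)),(0,(0,255,0))):
        q=proj(n,rect(s.x[:3],154,44,z))+off; q=((q-[x,y]+.5)*k-.5).astype(int); cv2.polylines(c,[q],True,col,1)
    globals()[n]=c
H=max(top.shape[0],scene.shape[0]); pad=lambda c:cv2.copyMakeBorder(c,0,H-c.shape[0],0,0,0)
out=np.hstack([pad(top),pad(scene)]);cv2.imwrite("pics/ov.png",cv2.resize(out,None,fx=.8,fy=.8))
E
python3 j.py
```

```text
[ 5.79665e+02 -1.84087e+02  5.98000e-01  5.70113e+02  2.41838e+02
  4.74000e-01  5.63000e-01  1.04000e-01  4.87000e-01  2.09000e-01]
[[-1.0, 0.5], [0.8, -1.1], [0.7, 1.4], [1.1, 0.2], [-0.2, 0.6], [-0.4, 0.4], [0.2, -0.3], [0.5, -0.1], [0.1, 0.6], [-0.2, -0.2], [0.3, -0.5], [-0.2, 0.3], [-0.1, -0.1], [-0.0, -0.3], [0.1, 0.1], [0.2, 0.5], [-0.5, -0.1], [0.2, -0.2], [0.4, -0.2], [0.2, -0.5], [0.1, -0.1], [-0.2, 0.2]]
```

View pics/ov.png

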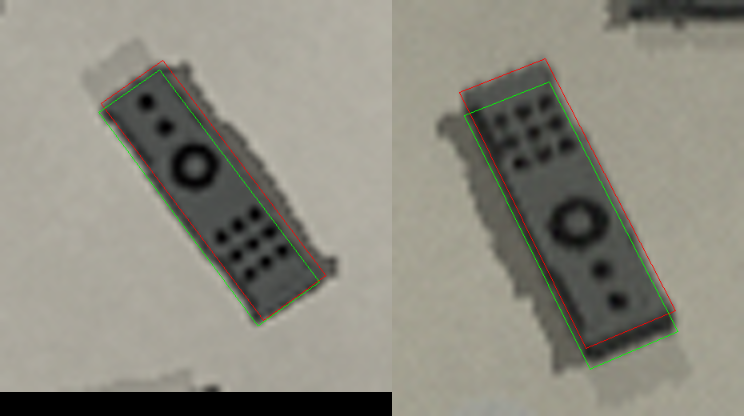

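```bash
cat >> h.py <<'E'
from scipy.spatial.transform import Rotation as R
def st():
    s=arm.read_state(); M=R.from_quat(s["tcp_rot"]).as_matrix()
    print("t",round(s["time_s"],2),"tcp",np.round(s["ee_pos"],1),"F",np.round(s["ft_force"],1),"T",np.round(s["wrist_torque"],2),"op",round(s["opening"]*85.4,1),"j",np.round(s["joints"],2)); 
    return s,M
def goto(x,y,z,yaw):
    s,M=st(); jz=np.arctan2(M[1,2],M[0,2]); best=None
    # tool y ~ down: +turn about y = -yaw change
    d=(yaw+np.pi/2-jz+np.pi/2)%np.pi-np.pi/2
    w=np.array([x,y,z])-s["ee_pos"]
    print("axes\n",np.round(M,3)); print("tool shift now mm",np.round(M.T@w,1),"turn y",round(-d if M[2,1]<0 else d,3))
    return M.T@w
E
python3 -c "
from h import *
goto(579.7,-184.1,100,.598)"
```

```text
t 0.1 tcp [163.8 524.6 230.2] F [-0.7  0.9 -0. ] T [ 0.01 -0.02 -0.02] op 85.4 j [ 1.16  0.09  1.37  0.    1.68 -0.1 ]
axes
 [[ 0.955 -0.001  0.298]
 [-0.298 -0.002  0.955]
 [-0.    -1.    -0.002]]
tool shift now mm [ 608.3  131.2 -552.1] turn y -0.901
```

step_arm --pt "0.0854 0.0276 0 -0.0251 0" --pt "0.0854 0.0276 0 -0.0251 0" --pt "0.0854 0.0276 0 -0.0251 0" --pt "0.0854 0.0276 0 -0.0251 0" --pt "0.0854 0.0276 0 -0.0251 0" --pt "0.0854 0.0276 0 -0.0251 0" --pt "0.0854 0.0276 0 -0.0251 0" --pt "0.0854 0.0276 0 -0.0251 0" --force 35

```text
time_s: 0.77
ee_pos: [315.1, 265.7, 230.9]
tcp_rot: [0.699, -0.107, 0.106, -0.699]
ft_force: [0.5, 0.3, 0.9]
opening: 1.003
```

step_arm --pt "0.0854 0.0276 0 -0.0251 0" --pt "0.0854 0.0276 0 -0.0251 0" --pt "0.0854 0.0276 0 -0.0251 0" --pt "0.0854 0.0276 0 -0.0251 0" --pt "0.0854 0.0276 0 -0.0251 0" --pt "0.0854 0.0276 0 -0.0251 0" --pt "0.0854 0.0276 0 -0.0251 0" --pt "0.0854 0.0276 0 -0.0251 0"

```text
time_s: 1.43
ee_pos: [466.1, 8.2, 230.9]
tcp_rot: [-0.699, 0.107, -0.107, 0.699]
ft_force: [1.9, 0.4, -0.5]
opening: 0.996
```

step_arm --pt "0.0854 0.0276 0 -0.0251 0" --pt "0.0854 0.0276 0 -0.0251 0" --pt "0.0854 0.0276 0 -0.0251 0" --pt "0.0854 0.0276 0 -0.0251 0" --pt "0.0854 0.0276 0 -0.0251 0" --pt "0.0854 0.0276 0 -0.0251 0"

```text
time_s: 1.93
ee_pos: [579.3, -184.9, 230.4]
tcp_rot: [-0.699, 0.107, -0.106, 0.699]
ft_force: [0.2, 0.2, 0.4]
opening: 0.999
```

step_arm --pt "0.0854 0 0 0 0.12" --pt "0.0854 0 0 0 0.12" --pt "0.0854 0 0 0 0.12" --pt "0.0854 0 0 0 0.12" --pt "0.0854 0 0 0 0.12" --pt "0.0854 0 0 0 0.12" --pt "0.0854 0 0 0 0.12" --pt "0.0854 0 0 0 0.12"

```text
time_s: 2.6
ee_pos: [578.7, -183.1, 230.4]
tcp_rot: [0.57, -0.42, 0.419, -0.569]
ft_force: [0.0, 0.2, 0.6]
opening: 0.999
```

step_arm --pt "0.0854 0 0.01 0 0.12" --pt "0.0854 0 0.015 0 0.12" --pt "0.0854 0 0.02 0 0.12" --pt "0.0854 0 0.02 0 0.12" --pt "0.0854 0 0.02 0 0.12" --pt "0.0854 0 0.015 0 0.12" --pt "0.0854 0 0.01 0 0.12" --pt "0.0854 0 0 0 0.12"

```text
time_s: 3.27
ee_pos: [576.7, -182.2, 116.8]
tcp_rot: [-0.313, 0.637, -0.633, 0.31]
ft_force: [-0.9, -0.6, 0.3]
opening: 1.001
```

step_arm --pt "0.0854 0 0 0 0.12" --pt "0.0854 0 0 0 0.12" --pt "0.0854 0 0 0 0.08" --pt "0.0854 0 0 0 0"

```text
time_s: 3.6
ee_pos: [578.5, -183.0, 120.5]
tcp_rot: [-0.209, 0.676, -0.675, 0.208]
ft_force: [0.5, 0.2, -0.4]
opening: 1.005
```

```bash
python3 -c "
from h import *
goto(579.7,-184.1,1,.598)
for n in('top','scene'):
    x,y=(310,120) if n=='top' else (210,140)
    c=arm.capture(n)[:,:,::-1][y:y+110,x:x+110]
    globals()[n]=cv2.resize(c,None,fx=3.6,fy=3.6,interpolation=cv2.INTER_CUBIC)
cv2.imwrite('pics/a1.png',np.hstack([top,scene]))
"
```

```text
t 3.6 tcp [ 578.5 -183.   120.5] F [ 0.5  0.2 -0.4] T [ 0.07  0.01 -0.05] op 85.8 j [-0.4   0.26  1.39  0.    1.49  0.57]
axes
 [[-0.827 -0.001  0.563]
 [-0.563  0.001 -0.827]
 [ 0.001 -1.    -0.001]]
tool shift now mm [ -0.4 119.5   1.7] turn y -0.0
```

View pics/a1.png

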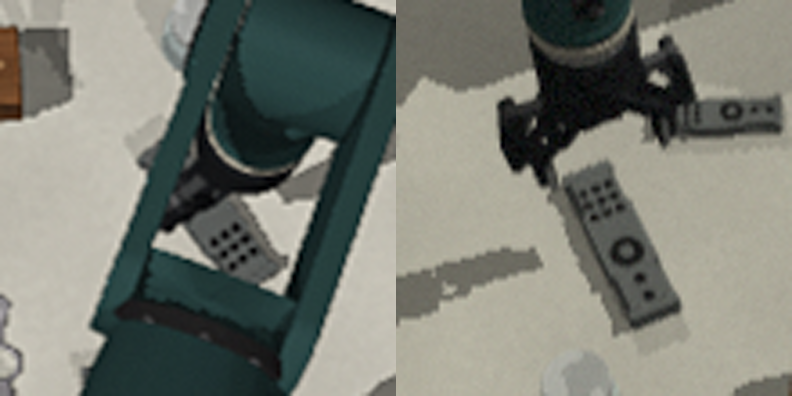

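step_arm --pt "0.0854 0 0.02 0.0015 0" --pt "0.0854 0 0.025 0 0" --pt "0.0854 0 0.02 0 0" --pt "0.0854 0 0.012 0 0" --pt "0.0854 0 0 0 0"

```text
time_s: 4.12
ee_pos: [577.3, -183.4, 40.3]
tcp_rot: [-0.211, 0.677, -0.674, 0.207]
ft_force: [-1.1, -0.9, -0.5]
opening: 0.998
```

```bash
python3 -c "
from h import *
goto(579.7,-184.1,1,.598)
for n in('top','scene'):
    x,y=(310,120) if n=='top' else (210,140)
    c=arm.capture(n)[:,:,::-1][y:y+110,x:x+110]
    globals()[n]=cv2.resize(c,None,fx=3.6,fy=3.6,interpolation=cv2.INTER_CUBIC)
cv2.imwrite('pics/a2.png',np.hstack([top,scene]))
"
```

```text
t 4.12 tcp [ 577.3 -183.4   40.3] F [-1.1 -0.9 -0.5] T [-0.02  0.05  0.03] op 85.2 j [-0.4   0.32  1.48  0.    1.35  0.57]
axes
 [[-0.825 -0.007  0.565]
 [-0.565  0.003 -0.825]
 [ 0.004 -1.    -0.006]]
tool shift now mm [-1.7 39.3  2.2] turn y 0.002
```

View pics/a2.png

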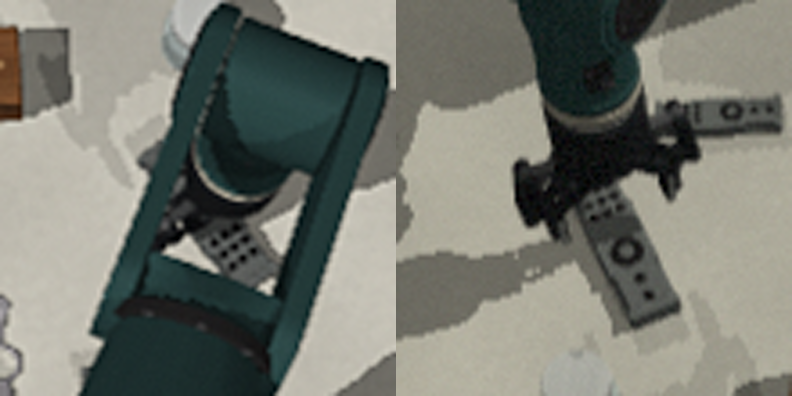

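step_arm --pt "0.0854 -0.001 0.015 0.001 0" --pt "0.0854 0 0.013 0 0" --pt "0.0854 0 0.008 0 0" --pt "0.0854 0 0.003 0 0" --pt "0.0854 0 0 0 0" --pt "0.0854 0 0 0 0"

```text
time_s: 4.72
ee_pos: [581.3, -184.7, 5.5]
tcp_rot: [0.209, -0.676, 0.676, -0.209]
ft_force: [0.3, -0.7, 0.6]
opening: 1.0
```

```bash
python3 -c "
from h import *
goto(579.7,-184.1,0,.598)
for n in('scene',):
    x,y=(230,160)
    c=arm.capture(n)[:,:,::-1][y:y+80,x:x+90]
    globals()[n]=cv2.resize(c,None,fx=7,fy=7,interpolation=cv2.INTER_CUBIC)
cv2.imwrite('pics/a3.png',scene)
"
```

```text
t 4.72 tcp [ 581.3 -184.7    5.5] F [ 0.3 -0.7  0.6] T [ 0.03 -0.07  0.06] op 85.4 j [-0.4   0.36  1.51  0.    1.27  0.57]
axes
 [[-0.826  0.     0.564]
 [-0.564 -0.    -0.826]
 [-0.    -1.     0.   ]]
tool shift now mm [ 1.   5.5 -1.4] turn y 0.001
```

View pics/a3.png

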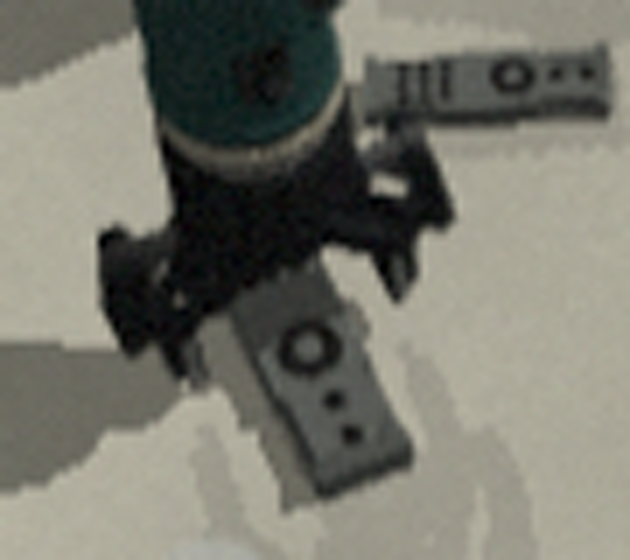

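```bash
python3 -c "
from h import *
off=np.array([.487,.209])
for nm,(a,b),z in(('Ltip',(193,383),18),('Rtip',(400,298),18),('ring',(309,348),20),('dot1',(333,400),20),('dot2',(352,434),20),('endL',(318,495),20),('endR',(408,452),20)):
    u,v=np.array([230+(a+.5)/7-.5,160+(b+.5)/7-.5])-off; print(nm,ray('scene',u,v,z).round(1))
"
```

```text
Ltip [ 613.6 -220.8   18. ]
Rtip [ 560.1 -142.    18. ]
ring [ 591.1 -175.3   20. ]
dot1 [ 614.6 -160.3   20. ]
dot2 [ 629.5 -149.3   20. ]
endL [ 659.7 -157.7   20. ]
endR [ 634.7 -124.7   20. ]
```

step_arm --pt "0.0854 0 0.004 0 0" --pt "0.0854 0 0.001 0 0" --pt "0.06 0 0 0 0" --pt "0.05 0 0 0 0" --pt "0.042 0 0 0 0" --pt "0.036 0 0 0 0" --pt "0.03 0 0 0 0" --pt "0.03 0 0 0 0" --force 40

```text
time_s: 5.43
ee_pos: [581.5, -184.7, 0.7]
tcp_rot: [0.208, -0.675, 0.676, -0.209]
ft_force: [0.8, -0.4, 1.5]
opening: 0.505
```

step_arm --pt "0.03 0 0 0 0" --pt "0.03 0 0 0 0" --pt "0.03 0 0 0 0" --pt "0.03 0 0 0 0"

```text
time_s: 5.77
ee_pos: [581.5, -184.8, 0.7]
tcp_rot: [0.208, -0.675, 0.676, -0.209]
ft_force: [-0.7, -0.6, 2.9]
opening: 0.501
```

```bash
python3 -c "
from h import *
st()"
```

```text
t 5.77 tcp [ 581.5 -184.8    0.7] F [-0.7 -0.6  2.9] T [ 0.01 -0.02 -0.01] op 42.8 j [-0.4   0.37  1.51  0.    1.26  0.57]
```

step_arm --pt "0.03 0 -0.005 0 0" --pt "0.03 0 -0.015 0 0" --pt "0.03 0 -0.025 0 0" --pt "0.03 0 -0.025 0 0" --pt "0.03 0 -0.025 0 0" --pt "0.03 0 -0.02 0 0" --pt "0.03 0 -0.005 0 0" --pt "0.03 0 0 0 0"

```text
time_s: 6.43
ee_pos: [582.0, -185.0, 122.2]
tcp_rot: [0.208, -0.675, 0.676, -0.21]
ft_force: [0.2, -0.2, -1.3]
opening: 0.502
```

step_arm --pt "0.03 0 0 0 0" --pt "0.03 0 0 0 0" --pt "0.03 0 0 0 0"

```text
time_s: 6.68
ee_pos: [579.9, -184.1, 117.7]
tcp_rot: [-0.21, 0.677, -0.675, 0.207]
ft_force: [0.6, -0.3, -1.8]
opening: 0.506
```

```bash
python3 -c "
from h import *
goto(570.1,241.8,120,.474)
for n in('top','scene'):
    x,y=(310,120) if n=='top' else (210,120)
    c=arm.capture(n)[:,:,::-1][y:y+110,x:x+110]
    globals()[n]=cv2.resize(c,None,fx=3.6,fy=3.6,interpolation=cv2.INTER_CUBIC)
cv2.imwrite('pics/a4.png',np.hstack([top,scene]))
"
```

```text
t 6.68 tcp [ 579.9 -184.1  117.7] F [ 0.6 -0.3 -1.8] T [-0.01 -0.06  0.03] op 43.2 j [-0.4   0.27  1.39  0.    1.49  0.57]
axes
 [[-0.826 -0.004  0.564]
 [-0.564  0.002 -0.826]
 [ 0.002 -1.    -0.004]]
tool shift now mm [-231.9   -1.5 -357.4] turn y 0.125
```

View pics/a4.png

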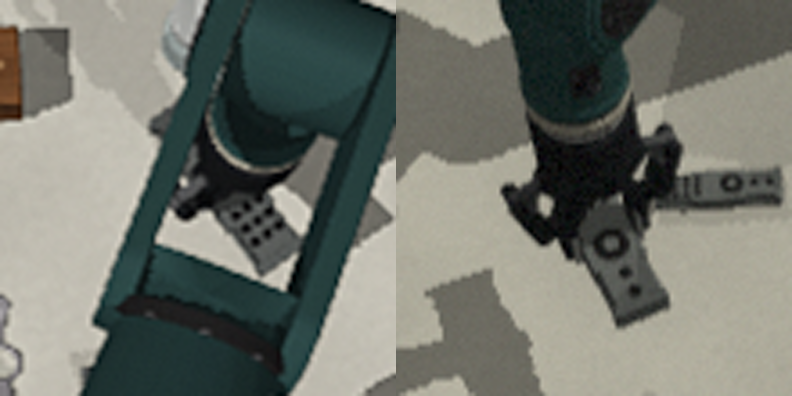

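step_arm --pt "0.03 -0.008 0 -0.012 0" --pt "0.03 -0.0145 0 -0.0223 0" --pt "0.03 -0.0145 0 -0.0223 0" --pt "0.03 -0.0145 0 -0.0223 0" --pt "0.03 -0.0145 0 -0.0223 0" --pt "0.03 -0.0145 0 -0.0223 0" --pt "0.03 -0.0145 0 -0.0223 0" --pt "0.03 -0.0145 0 -0.0223 0"

```text
time_s: 7.45
ee_pos: [576.2, 18.2, 120.0]
tcp_rot: [-0.209, 0.676, -0.675, 0.209]
ft_force: [0.1, 0.1, -0.7]
opening: 0.503
```

step_arm --pt "0.03 -0.0145 0 -0.0223 0" --pt "0.03 -0.0145 0 -0.0223 0" --pt "0.03 -0.0145 0 -0.0223 0" --pt "0.03 -0.0145 0 -0.0223 0" --pt "0.03 -0.0145 0 -0.0223 0" --pt "0.03 -0.0145 0 -0.0223 0" --pt "0.03 -0.0145 0 -0.0223 0" --pt "0.03 -0.0145 0 -0.0223 0"

```text
time_s: 8.12
ee_pos: [571.1, 230.9, 120.0]
tcp_rot: [-0.209, 0.676, -0.675, 0.209]
ft_force: [0.3, 0.1, -2.2]
opening: 0.502
```

step_arm --pt "0.03 -0.0065 0 -0.0103 0" --pt "0.03 0 0 0 0.06" --pt "0.03 0 0 0 0.065" --pt "0.03 0 0 0 0" --pt "0.03 0 0 0 0" --pt "0.03 0 0 0 0"

```text
time_s: 8.62
ee_pos: [571.5, 240.6, 120.2]
tcp_rot: [0.166, -0.687, 0.687, -0.166]
ft_force: [-0.6, -0.6, -1.7]
opening: 0.504
```

```bash
python3 -c "
from h import *
goto(570.1,241.8,60,.474)
for n in('top','scene'):
    x,y=(180,140) if n=='top' else (355,145)
    im=arm.capture(n)[:,:,::-1]; cv2.imwrite('pics/a5_%s.png'%n,im)
    globals()[n]=cv2.resize(im[y:y+110,x:x+100],None,fx=4,fy=4,interpolation=cv2.INTER_CUBIC)
cv2.imwrite('pics/a5.png',np.hstack([top,scene]))
"
```

```text
t 8.62 tcp [571.5 240.6 120.2] F [-0.6 -0.6 -1.7] T [0.02 0.04 0.06] op 43.0 j [ 0.31  0.29  1.36 -0.    1.5   1.4 ]
axes
 [[-0.889 -0.     0.457]
 [-0.457 -0.    -0.889]
 [ 0.    -1.    -0.   ]]
tool shift now mm [ 0.7 60.2 -1.7] turn y 0.001
```

View pics/a5.png

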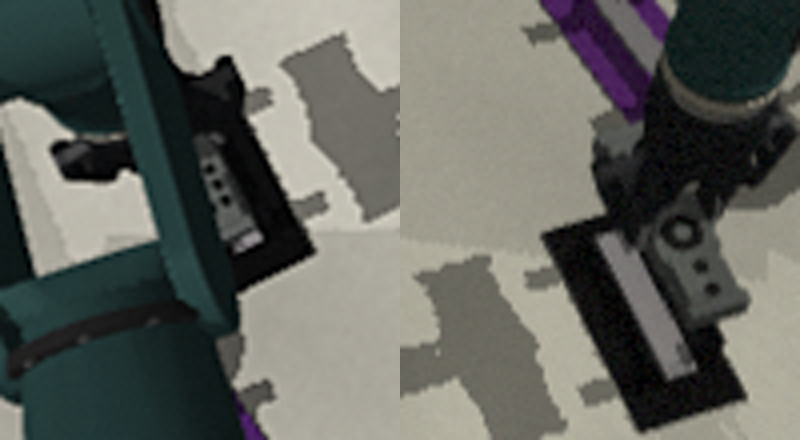

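Scene view: the remote hangs over the holder, parallel to it. I'll overlay the predicted outlines to check relative alignment.

```bash
cat > ov.py <<'E'
from h import *
import sys
tag=sys.argv[1]; bx,by,yaw,ztop=map(float,sys.argv[2:6])
offs=dict(top=np.array([.563,.104]),scene=np.array([.487,.209]))
res=[]
for n,(x,y,w,h) in dict(top=(205,145,60,75),scene=(375,165,75,85)).items():
    k=6; im=cv2.imread(f"pics/{tag}_{n}.png"); c=cv2.resize(im[y:y+h,x:x+w],None,fx=k,fy=k,interpolation=cv2.INTER_CUBIC); c=cv2.convertScaleAbs(c,alpha=1.5,beta=20)
    for L,W,z,p,col in((154,44,ztop,(bx,by,yaw),(0,0,255)),(176,84,4,(570.1,241.8,.474),(0,255,0)),(124,24,20,(570.1,241.8,.474),(255,255,0))):
        q=proj(n,rect(p,L,W,z))+offs[n]; q=((q-[x,y]+.5)*k-.5).astype(int); cv2.polylines(c,[q],True,col,1)
    res.append(c)
H=max(r.shape[0] for r in res)
out=np.hstack([cv2.copyMakeBorder(c,0,H-c.shape[0],0,0,0) for c in res]); cv2.imwrite(f"pics/{tag}_ov.png",cv2.resize(out,None,fx=min(1,800/out.shape[1]),fy=min(1,800/out.shape[1])))
E
python3 ov.py a5 571.5 240.6 .474 139.5
```

```text
(no output)
```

View pics/a5_ov.png

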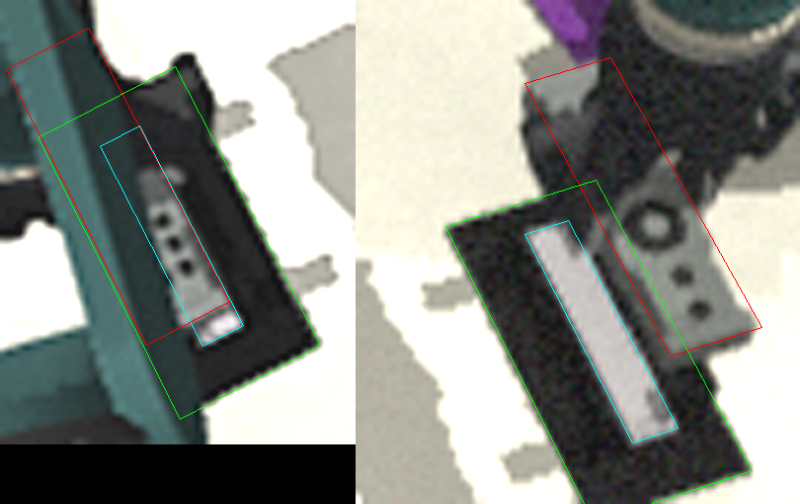

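step_arm --pt "0.03 -0.0005 0.01 -0.0015 0" --pt "0.03 0 0.02 -0.0015 0" --pt "0.03 0 0.018 0 0" --pt "0.03 0 0.01 0 0" --pt "0.03 0 0 0 0" --pt "0.03 0 0 0 0" --pt "0.03 0 0 0 0"

```text
time_s: 9.3
ee_pos: [571.5, 243.9, 63.3]
tcp_rot: [-0.165, 0.687, -0.687, 0.167]
ft_force: [-0.3, -0.1, -0.5]
opening: 0.506
```

```bash
python3 -c "
from h import *
s,M=st()
for n in('top','scene'): cv2.imwrite('pics/a6_%s.png'%n,arm.capture(n)[:,:,::-1])
import os; p=s['ee_pos']; os.system(f'python3 ov.py a6 {p[0]} {p[1]} .474 {p[2]+19.3}')
"
```

```text
t 9.3 tcp [571.5 243.9  63.3] F [-0.3 -0.1 -0.5] T [-0.02  0.09  0.02] op 43.2 j [0.31 0.33 1.42 0.   1.39 1.41]
```

View pics/a6_ov.png

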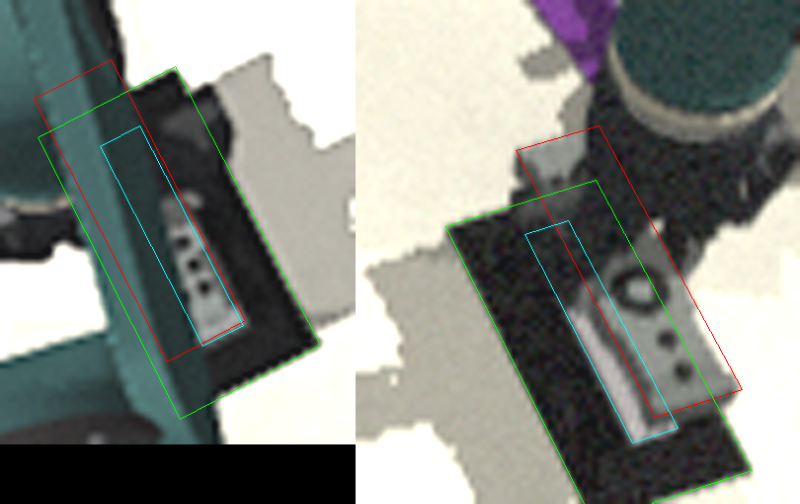

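step_arm --pt "0.03 0 0.01 0 0" --pt "0.03 0 0.008 0 0" --pt "0.03 0 0.004 0 0" --pt "0.03 0 0 0 0" --pt "0.03 0 0 0 0"

```text
time_s: 9.82
ee_pos: [570.2, 243.6, 39.4]
tcp_rot: [0.167, -0.687, 0.687, -0.165]
ft_force: [0.3, -0.0, -1.5]
opening: 0.504
```

```bash
python3 -c "
from h import *
s,M=st()
for n in('top','scene'): cv2.imwrite('pics/a7_%s.png'%n,arm.capture(n)[:,:,::-1])
import os; p=s['ee_pos']; os.system(f'python3 ov.py a7 {p[0]} {p[1]} .474 {p[2]+19.3}')
"
```

```text
t 9.82 tcp [570.2 243.6  39.4] F [ 0.3 -0.  -1.5] T [-0.01 -0.07 -0.03] op 43.1 j [0.31 0.35 1.45 0.   1.35 1.41]
```

View pics/a7_ov.png

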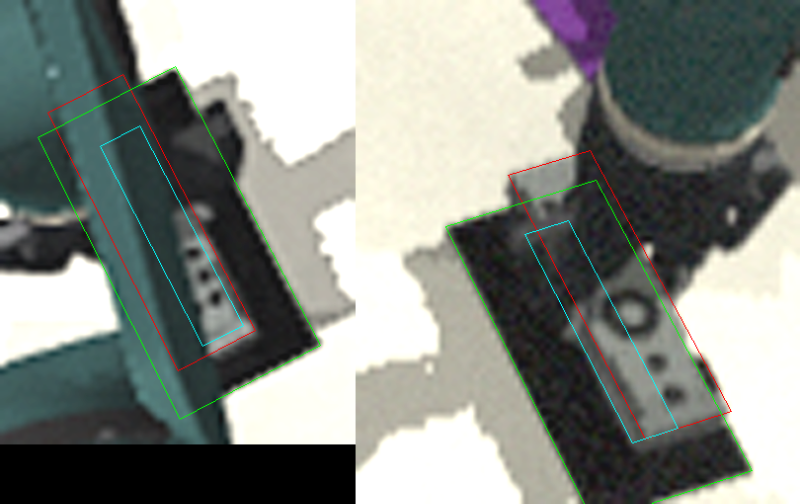

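step_arm --pt "0.03 0 0.004 0 0" --pt "0.03 0 0.003 0 0" --pt "0.03 0 0.002 0 0" --pt "0.03 0 0 0 0"

```text
time_s: 10.25
ee_pos: [571.0, 243.6, 31.2]
tcp_rot: [0.166, -0.687, 0.687, -0.166]
ft_force: [0.2, -0.6, -1.3]
opening: 0.503
```

```bash
python3 -c "
from h import *
st()"
```

```text
t 10.25 tcp [571.  243.6  31.2] F [ 0.2 -0.6 -1.3] T [-0.05 -0.17 -0.04] op 43.0 j [ 0.31  0.36  1.46 -0.    1.33  1.41]
```

step_arm --pt "0.03 0 0.001 0 0" --pt "0.03 0 0.001 0 0" --pt "0.03 0 0 0 0"

```text
time_s: 10.5
ee_pos: [571.3, 243.8, 30.1]
tcp_rot: [0.165, -0.687, 0.687, -0.166]
ft_force: [-0.4, -0.2, 2.5]
opening: 0.503
```

step_arm --pt "0.03 0 0.001 0 0" --pt "0.03 0 0.001 0 0" --pt "0.03 0 0 0 0"

```text
time_s: 10.75
ee_pos: [571.6, 244.0, 28.3]
tcp_rot: [-0.165, 0.687, -0.687, 0.167]
ft_force: [0.8, -0.2, 4.2]
opening: 0.503
```

```bash
python3 -c "
from h import *
st()"
```

```text
t 10.75 tcp [571.6 244.   28.3] F [ 0.8 -0.2  4.2] T [-0.16 -0.01  0.01] op 43.0 j [0.31 0.36 1.46 0.   1.32 1.41]
```

step_arm --pt "0.03 0 0.001 0 0" --pt "0.03 0 0.001 0 0" --pt "0.03 0 0 0 0"

```text
time_s: 11.0
ee_pos: [571.8, 244.1, 26.7]
tcp_rot: [-0.165, 0.687, -0.687, 0.167]
ft_force: [1.3, 0.5, 5.8]
opening: 0.501
```

step_arm --pt "0.03 0 0.001 0 0" --pt "0.03 0 0.001 0 0" --pt "0.03 0 0 0 0"

```text
time_s: 11.25
ee_pos: [572.0, 244.2, 24.5]
tcp_rot: [-0.165, 0.688, -0.687, 0.167]
ft_force: [1.0, -0.0, 2.0]
opening: 0.504
```

```bash
python3 -c "
from h import *
st()"
```

```text
t 11.25 tcp [572.  244.2  24.5] F [ 1. -0.  2.] T [-0.   -0.33  0.04] op 43.1 j [0.31 0.36 1.46 0.   1.31 1.41]
```

step_arm --pt "0.03 0 0.001 0 0" --pt "0.03 0 0.001 0 0" --pt "0.03 0 0 0 0"

```text
time_s: 11.5
ee_pos: [569.8, 243.7, 20.0]
tcp_rot: [-0.167, 0.687, -0.687, 0.165]
ft_force: [-0.6, 0.5, -0.9]
opening: 0.504
```

step_arm --pt "0.03 0 0.001 0 0" --pt "0.03 0 0.001 0 0" --pt "0.03 0 0 0 0"

```text
time_s: 11.75
ee_pos: [570.0, 243.7, 19.1]
tcp_rot: [-0.167, 0.687, -0.687, 0.165]
ft_force: [-1.8, -0.4, 3.6]
opening: 0.506
```

```bash
python3 -c "
from h import *
st()"
```

```text
t 11.75 tcp [570.  243.7  19.1] F [-1.8 -0.4  3.6] T [-0.06  0.31 -0.01] op 43.2 j [0.31 0.37 1.47 0.   1.31 1.41]
```

step_arm --pt "0.03 0 0.001 0 0" --pt "0.03 0 0.001 0 0" --pt "0.03 0 0 0 0" --pt "0.03 0 0 0 0" --pt "0.03 0 0 0 0" --pt "0.03 0 0 0 0"

```text
time_s: 12.25
ee_pos: [570.5, 243.9, 18.0]
tcp_rot: [-0.166, 0.687, -0.687, 0.166]
ft_force: [-2.5, -0.8, 5.0]
opening: 0.502
```

```bash
python3 -c "
from h import *
s,M=st()
for n in('top','scene'): cv2.imwrite('pics/a8_%s.png'%n,arm.capture(n)[:,:,::-1])
import os; p=s['ee_pos']; os.system(f'python3 ov.py a8 {p[0]} {p[1]} .474 {p[2]+19.3}')
for i in range(4): arm.capture('top'); st()
"
```

```text
t 12.25 tcp [570.5 243.9  18. ] F [-2.5 -0.8  5. ] T [-0.09  0.58 -0.02] op 42.9 j [0.31 0.37 1.47 0.   1.31 1.41]
this script no longer has the robotException ignored in: <_io.TextIOWrapper mode='rw' encoding='UTF-8'>
Traceback (most recent call last):
BrokenPipeError: [Errno 32] Broken pipe
```

View pics/a8_ov.png

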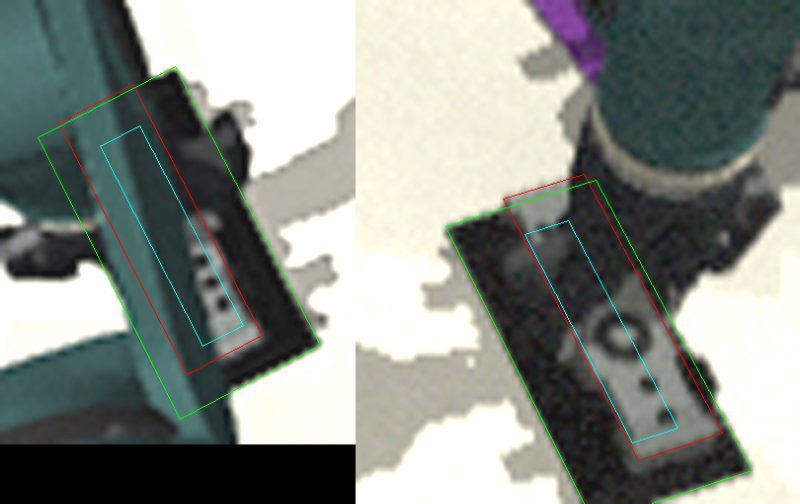

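step_arm --pt "0.03 0.001 0.001 0 0" --pt "0.03 0 0.0005 0 0" --pt "0.03 0 0 0 0" --pt "0.03 0 0 0 0" --pt "0.03 0 0 0 0" --pt "0.03 0 0 0 0"

```text
time_s: 12.85
ee_pos: [570.6, 243.9, 17.4]
tcp_rot: [-0.165, 0.688, -0.687, 0.167]
ft_force: [-3.4, 0.2, 7.0]
opening: 0.508
```

step_arm --pt "0.03 0 0 0 0" --pt "0.03 0 0 0 0" --pt "0.03 0 0 0 0" --pt "0.03 0 0 0 0" --pt "0.03 0 0 0 0" --pt "0.03 0 0 0 0"

```text
time_s: 13.35
ee_pos: [570.6, 243.9, 17.4]
tcp_rot: [-0.165, 0.688, -0.687, 0.167]
ft_force: [-3.3, -0.6, 7.5]
opening: 0.503
```

```bash
python3 -c "
from h import *
s,M=st();print(M.round(3))
for n in('top','scene'): cv2.imwrite('pics/a9_%s.png'%n,arm.capture(n)[:,:,::-1])
c=cv2.imread('pics/a9_scene.png')[170:270,370:460]; cv2.imwrite('pics/a9.png',cv2.convertScaleAbs(cv2.resize(c,None,fx=6,fy=6,interpolation=cv2.INTER_CUBIC),alpha=1.6,beta=20))
for i in range(4): arm.capture('top'); st()
"
```

```text
t 13.35 tcp [570.6 243.9  17.4] F [-3.3 -0.6  7.5] T [ 0.01  0.53 -0.02] op 43.0 j [0.31 0.37 1.47 0.   1.3  1.41]
[[-0.89   0.002  0.456]
 [-0.456  0.001 -0.89 ]
 [-0.002 -1.    -0.   ]]
t 13.5 tcp [570.5 243.8  17.4] F [-2.5  0.1  7.3] T [-0.04  0.5   0.04] op 43.2 j [0.31 0.37 1.47 0.   1.3  1.41]
t 13.55 tcp [570.5 243.9  17.4] F [-2.7  0.3  7.2] T [0.01 0.49 0.01] op 42.9 j [0.31 0.37 1.47 0.   1.3  1.41]
t 13.6 tcp [570.6 243.9  17.4] F [-2.5  0.3  7.1] T [-0.06  0.41 -0.  ] op 43.1 j [0.31 0.37 1.47 0.   1.3  1.41]
t 13.65 tcp [570.6 243.8  17.4] F [-2.5  0.3  7. ] T [-0.04  0.48  0.03] op 43.1 j [0.31 0.37 1.47 0.   1.3  1.41]
```

View pics/a9.png

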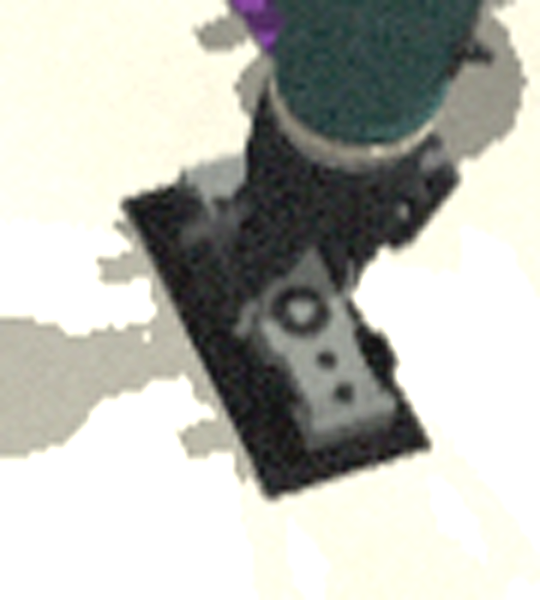

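```bash
python3 - <<'E'
from h import *
off=np.array([.487,.209]); c=np.array([570.1,241.8]);u=np.array([np.cos(.474),np.sin(.474)]);v=np.array([-u[1],u[0]])
for nm,(a,b) in(('R',(396,402)),('L',(313,432)),('ring',(300,311)),('d1',(327,358)),('d2',(345,391)),('farL',(182,175)),('farR',(243,155))):
    q=np.array([370+(a+.5)/6-.5,170+(b+.5)/6-.5])-off; p=ray('scene',*q,36.7)[:2]-c; print(nm,(p@u).round(1),(p@v).round(1))
# same features on the table at start, relative to the fitted remote pose
c=np.array([579.7,-184.1]);u=np.array([np.cos(.598),np.sin(.598)]);v=np.array([-u[1],u[0]])
for nm,(a,b) in(('R',(395,440)),('L',(275,487)),('ring',(263,313)),('d1',(293,380)),('d2',(316,423))):
    q=np.array([245+(a+.5)/9-.5,175+(b+.5)/9-.5])-off; p=ray('scene',*q,20)[:2]-c; print(nm,(p@u).round(1),(p@v).round(1))
E
```

```text
R 74.0 22.9
L 75.5 -20.4
ring 15.0 1.7
d1 42.3 2.7
d2 61.0 3.0
farL -73.7 -19.8
farR -74.5 13.4
R 77.6 20.6
L 76.3 -20.9
ring 14.6 1.0
d1 42.4 -0.2
d2 60.5 0.2
```

The remote's features sit within about 1–3 mm of where they should be when centred in the holder. Both ends agree, so it is level, and the force is steady. I'm handing in.

```bash
python3 -c "
from h import *
print(arm.hand_in()); st()"
```

```text
the job is handed in; nothing more can be done
None
the job is handed in; nothing more can be done
```

The remote is snapped into the black holder, and I handed the job in at about 13.7 s of the 51 s allowed, with the gripper still holding it pressed down. The hand-in gives no verdict, so that rests on my last checks.

**What I did:** I found the larger grey remote and the black holder in both camera views and gripped the remote across its middle, with the grip force set to 40 N. I lifted it clear, lined it up over the holder and pressed down in 1 mm rows. The clip force rose to about 7 N and then dropped as the clips closed, about 22 mm up. I then pressed on against the pad.

**Last checks:**
- **Push:** the downward push was steady at about 8.5 N once the remote's weight is added back.
- **Pad:** from the tool height, the pad is about 3 mm down, which agrees with that force if the remote has not slipped in the grip. I could not read the pad directly.
- **Alignment:** in the scene camera, the remote's features lie within about 1–3 mm of being centred in the holder. It is roughly 0.03 rad off lengthwise and looks level.

**What disagreed:**
- **Cameras:** the first position estimates from the two cameras differed by several millimetres. I resolved this with a joint fit that allowed each picture a small pixel offset.
- **Sideways force:** about 2.5 N remained along the holder. I tried easing it with a 1 mm shift, which did not remove it.

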